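# Rosewood modelling tool into the bisque vase

## Robot

A 7-joint arm with a two-finger parallel gripper is mounted at the origin on the work surface. World frame = base frame: x ahead of the robot, y to its left, z up, the work surface at z = 0. Lengths are in m, angles in rad, forces in N, time in s.
With the tool pointing down it reaches from about 0.425 to 0.875 m from the base axis. Payload 8.4 kg.
Tool frame: the origin (TCP) lies at the very end of the fingers, on their centre line; the grasp point (between the pads) lies 19 mm behind it; z points along the fingers, y is the line along which they close (so a half turn about z gives the same grasp; the last joint's range is limited). The gripper opens to 87 mm and grips with 3 to 60 N. Pads are 19 mm wide; open, the fingers measure 117 mm over their backs; the gripper's body (75 mm by 190 mm) begins 51 mm behind the grasp point.
Start: joints at [-1.352, 0.333, 0.04, 1.465, -0.013, 1.343, -0.059], TCP at [0.203, 0.617, 0.223] pointing down, gripper open.
Joint ranges: [-2.58, 2.58], [-0.38, 2.09], [-1.3, 1.39], [0.25, 2.4], [-1.5, 4.64], [0.08, 2.09], [-2.65, 2.65]. Speed limits (rad/s): [2.22, 2.22, 2.79, 2.79, 3.14, 3.14, 3.14].

## Interface

Orientations are given as a rotation vector (axis times angle).
In Python, from station import get_obs, grab_frame, finish_job, find_in, regions_of gives the robot as it stands.
- The arm moves only by the tool servo_tool, never from a script. Its argument "deltas" is a list of rows, each an object of numbers: "x", "y", "z": the shift along the tool's x, y, z in m; "rx", "ry", "rz": the turn, a rotation vector about the tool's x, y, z in rad. A call has 1 to 12 rows; each row is the pose to reach, as a shift and turn from the pose commanded when the call began, along the tool's axes at that moment; what a row does not reach only later rows make up. A row lasts 1/8 s, in which the tool goes at most 62.5 mm and 10.7 degrees, less where a joint would pass 70% of its speed; a pose out of reach is approached as far as the arm can. A call with a gripper value outside its range is refused whole. "gripper" is the opening, from -1 (shut) to 1 (fully open), set as the call begins (left out, the last holds). The fingers move at their own pace and stop on an object; the grip force is fixed at half the most. Time passes only in rows, so rows that repeat a pose let the fingers close. It gives the time, the measured TCP pose, the force, the opening and the grip force at its end, in the units of the state.
- get_obs(): the state, without advancing time (a new reading comes with each control period).
- grab_frame(name): name is "side" or "top" or "wrist"; returns a dict with "frame" (480x640x3 uint8, red, green, blue), "range_z" (480x640 float32, m along the optical axis (not along the pixel's ray), 0 where there is no reading), "fx", "fy", "cx", "cy" (pixels), "T" (4x4, takes a point from camera to world coordinates); the wrist camera has in their place "tool_from_camera" (4x4, takes a point from camera to tool coordinates, whose origin is the TCP and whose axes are the flange's). Camera axes: x right, y down, z forward; pixel columns grow to the right and rows downward; lengths in m; the calibration is good to about 2 mm. A picture is of the moment at which its call begins: read the wrist's pose just before it.
- finish_job(): hands the job in; it is judged then, once.
Trained networks look in a picture, given as the dict that the camera call returned (one of the last four; its "shot" number tells which), for a name from the list of things; names that differ only in an ending like _2 or _b are one class to them, and where a whole thing is asked for, a point or a joint stands for the part that bears it (a point fixed in the world has none). Each returns a list of dicts, best first, with "p" (0 to 1); they miss things now and then, are a little off and sometimes report something else, mostly with a low value. They report only what shows in the picture. A call takes as long as a camera call. They do not tell look-alikes from the thing itself.
- find_in(picture, thing): "centre" ([row, column] in pixels, amid what is visible of it).
- regions_of(picture, thing): "region" (480x640 bool, what is visible of it) and "centre" ([row, column] in pixels, amid what is visible of it).
The state is a dict: "t": time; "joints": joint angles; "joint_velocities": joint speeds; "joint_efforts": joint torques, N m; "tool_pos": TCP position; "eef_rot": TCP orientation; "ft_force": force on the tool from outside, world axes, zero at the start; "wrist_torque": the same for the moment, N m; "finger_gap": finger opening in m; "grasp_force": force on a finger pad.
Only numpy, scipy, OpenCV 4.12 (cv2) and the standard library are available. Lean on these libraries where they do the work, as an engineer would, in place of code of your own. Each camera call takes 0.05 s, during which the arm holds its last target. There are 200 camera calls.

## Task

Take the dark red-brown rosewood modelling tool out of the green organiser and stand it in the pinkish, unglazed bisque vase, foot down on the bottom and tapered end up. Leave the vase standing upright where it is and leave the pale beech tool in its slot.

Things in the scene. Friction and masses are not known exactly. Their poses are not given: they have to be found in the camera images.
- rosewood_tool: Dark red-brown rosewood modelling tool: straight round stick 175 mm long, 14 mm thick up to 150 mm from its flat foot, then tapering to a 6 mm tip; 30 g. Origin: centre of the foot; z runs along the stick to the tip. Starts foot down in a slot, leaning 20 degrees to the organiser's front (-x); its top 75 mm are free: grip at 120 to 145 mm from the foot, in line with the stick, and draw it out along it.
- beech_tool: Pale yellowish beech modelling tool: straight round stick 175 mm long, 14 mm thick up to 150 mm from its flat foot, then tapering to a 6 mm tip; 30 g. Origin: centre of the foot; z runs along the stick to the tip. Starts foot down in a slot, leaning 20 degrees to the organiser's front (-x); its top 75 mm are free, and it is to stay there.
- vase: Pinkish unglazed bisque vase, loose, 0.4 kg, round, open at the top, 105 mm tall; belly 82 mm wide, neck 56 mm wide at 90 mm height, rim 62 mm. Wall 4 mm: the narrowest free opening is 48 mm across; flat inner floor 6 mm above the table. Origin: centre of its underside; z up along its axis.
- organiser: Green plastic organiser, fixed, 150 mm deep (x, to its back), 210 mm wide (y); origin: centre of underside. Open tray below, sloping tier above with 3 slots 55 mm apart; the two tools (either way round) in the outer ones, the middle empty. Their feet are 47 mm above the bench; a board in front reaches 98 mm up the stick, low fins beside it 90 mm; behind the foot is a 15 mm lip. Top 145 mm high.
Mind the look-alikes: they are no part of the job. Leave any yellow look-alike of the vase alone.

How it is judged:
By the outcome, as a careful person would: the job done as asked, in the order asked, and still so for the second after the job is handed in, with the robot touching nothing.
It also fails if it takes over 54 s, if anything falls off the work surface, if the arm or the gripper's body presses on something with over 40 N, if the wrist force passes 120 N, or if a joint passes its speed limit or range.

## Working session

There is one attempt and no reset: what is moved stays moved. The work goes in short steps, Python scripts to look and compute and a tool call to move; the robot and the scene stay as the last step left them, time stands still between calls to the robot, and variables do not carry over. Pictures are saved under pics/ and viewed, at most 10 in all, crops included, and the job is handed in when it is done.

Besides the shell and the picture viewer there is one more tool, called after "Call:" as a command line: name --argument value ..., lists and objects as JSON in quotes. servo_tool: Moves the arm, as the interface text tells. Its arguments: {"type":"object","properties":{"deltas":{"type":"array","items":{"type":"object","properties":{"x":{"type":"number"},"y":{"type":"number"},"z":{"type":"number"},"rx":{"type":"number"},"ry":{"type":"number"},"rz":{"type":"number"}}}},"gripper":{"type":"number"}},"required":["deltas"]}

```bash
mkdir -p pics; cat > h.py <<'E'
import numpy as np, cv2
from scipy.spatial.transform import Rotation as R
from station import *
def pts(f,mask):
    r,c=np.nonzero(mask&(f["range_z"]>0)); z=f["range_z"][r,c]
    p=np.c_[(c-f["cx"])/f["fx"]*z,(r-f["cy"])/f["fy"]*z,z,np.ones(len(z))]
    return (p@f["T"].T)[:,:3],r,c
E
python3 - <<'E'
from h import *
o=get_obs();print(o)
ims=[]
for n in("side","top"):
    f=grab_frame(n);ims.append(f["frame"]);np.savez("f_"+n,**{k:v for k,v in f.items()})
    print(n,f["T"].round(3).tolist(),f["fx"])
    for t in("rosewood_tool","beech_tool","vase","organiser"):
        for d in regions_of(f,t):
            p,_,_=pts(f,d["region"]);m=d["region"]
            print(t,round(d["p"],2),np.round(d["centre"]),m.sum(),np.median(p,0).round(3),np.percentile(p,2,axis=0).round(3),np.percentile(p,98,axis=0).round(3),f["frame"][m].mean(0).round())
    cv2.imwrite(f"pics/{n}0.png",f["frame"][:,:,::-1])
E
```

```text
{'t': 0.0, 'joints': array([-1.35220634,  0.33389426,  0.03989109,  1.46630261, -0.01340754,
        1.34328208, -0.05849348]), 'joint_velocities': array([-3.80697471e-04, -7.02877513e-05,  1.38360718e-03, -2.73512710e-04,
        9.13690392e-04,  2.03153746e-03, -5.87618796e-04]), 'joint_efforts': array([ 5.47589298e-04, -6.56378031e+01,  1.33528333e+00, -4.03791082e+01,
       -5.96548291e-02,  4.53042530e-02,  2.09836171e-04]), 'tool_pos': array([0.20299117, 0.61698685, 0.22165493]), 'eef_rot': array([-4.97106886e-01, -3.10186142e+00,  2.53385086e-03]), 'ft_force': array([ 0.05358965, -0.22479672, -0.50289438]), 'wrist_torque': array([ 0.03475245, -0.04587409, -0.01420088]), 'grasp_force': 0.0, 'finger_gap': 0.08706641226737948}
side [[0.733, -0.39, 0.557, 0.147], [-0.68, -0.406, 0.61, -0.461], [-0.011, -0.826, -0.563, 0.477], [0.0, 0.0, 0.0, 1.0]] 511.7169863305203
rosewood_tool 0.98 [195. 402.] 487 [ 0.599 -0.117  0.174] [ 0.587 -0.121  0.136] [ 0.618 -0.108  0.209] [31. 16. 15.]
beech_tool 0.83 [219. 488.] 571 [ 0.62  -0.224  0.175] [ 0.61  -0.228  0.137] [ 0.637 -0.215  0.209]
[... 452 characters left out ...]
601.1143677227111
rosewood_tool 0.69 [220. 374.] 169 [ 0.61  -0.107  0.161] [ 0.59  -0.117  0.065] [ 0.648 -0.099  0.21 ] [40. 13.  9.]
rosewood_tool 0.18 [205. 445.] 228 [ 0.631 -0.214  0.162] [ 0.612 -0.222  0.069] [ 0.668 -0.206  0.209] [115.  92.  62.]
beech_tool 0.61 [207. 445.] 263 [ 0.633 -0.214  0.155] [ 0.612 -0.224  0.055] [ 0.673 -0.205  0.209] [108.  91.  60.]
vase 0.73 [269. 260.] 1866 [0.553 0.075 0.058] [0.514 0.038 0.003] [0.583 0.104 0.106] [122. 102.  87.]
vase 0.7 [272. 173.] 2103 [0.539 0.217 0.059] [0.501 0.175 0.002] [0.57  0.247 0.106] [108.  93.  28.]
organiser 0.78 [230. 402.] 10861 [ 0.617 -0.166  0.03 ] [ 0.543 -0.268  0.016] [ 0.702 -0.06   0.135] [ 41. 108.  58.]
```

```bash
python3 - <<'E'
from h import *
a=cv2.imread("pics/side0.png")[120:360,170:570];b=cv2.imread("pics/top0.png")[130:370,120:520]
im=np.vstack([a,b]);cv2.imwrite("pics/c.png",cv2.resize(cv2.convertScaleAbs(im,alpha=1.6),(500,600)))
for n in("side","top"):
    f=grab_frame(n)
    for t in("rosewood_tool","beech_tool"):
        for d in regions_of(f,t)[:1]:
            p,r,c=pts(f,d["region"])
            cam=f["T"][:3,3]
            # slices in height
            for lo in(.12,.14,.16,.18,.195):
                q=p[(abs(p[:,2]-lo)<.006)]
                if len(q)>4:print(n,t,lo,len(q),np.median(q,0).round(4),q.min(0).round(3),q.max(0).round(3))
    ds=regions_of(f,"vase");
    for d in ds[:1]:
        p,_,_=pts(f,d["region"]); q=p[p[:,2]>.101]
        A=np.c_[2*q[:,:2],np.ones(len(q))];s=np.linalg.lstsq(A,(q[:,:2]**2).sum(1),rcond=None)[0]
        print("rim",len(q),s[:2],np.sqrt(s[2]+s[0]**2+s[1]**2),q.min(0),q.max(0))
    p,r,c=pts(f,np.ones((480,640),bool))
    m=(p[:,2]>.085)&(p[:,2]<.112)&(np.hypot(p[:,0]-.548,p[:,1]-.07)<.045);q=p[m]
    print("rim2",cv2.minEnclosingCircle(q[q[:,2]>.1][:,:2].astype(np.float32)),q[:,2].max())
E
```

```text
side rosewood_tool 0.14 73 [ 0.6098 -0.1155  0.1406] [ 0.605 -0.121  0.134] [ 0.62  -0.097  0.146]
side rosewood_tool 0.16 75 [ 0.6029 -0.1162  0.1602] [ 0.598 -0.119  0.154] [ 0.613 -0.106  0.166]
side rosewood_tool 0.18 87 [ 0.5957 -0.1181  0.18  ] [ 0.591 -0.121  0.175] [ 0.606 -0.107  0.186]
side rosewood_tool 0.195 88 [ 0.5913 -0.1183  0.1948] [ 0.587 -0.121  0.189] [ 0.601 -0.109  0.201]
side beech_tool 0.14 46 [ 0.6313 -0.2214  0.1422] [ 0.627 -0.225  0.137] [ 0.639 -0.214  0.146]
side beech_tool 0.16 90 [ 0.6247 -0.2227  0.1604] [ 0.621 -0.227  0.154] [ 0.635 -0.215  0.166]
side beech_tool 0.18 95 [ 0.6176 -0.2245  0.18  ] [ 0.614 -0.228  0.174] [ 0.628 -0.217  0.186]
side beech_tool 0.195 101 [ 0.6134 -0.2251  0.1947] [ 0.61  -0.229  0.189] [ 0.623 -0.217  0.201]
rim 337 [0.54997947 0.07150979] 0.028285574645952508 [0.52001821 0.04236337 0.10101294] [0.58080102 0.10117677 0.10820882]
rim2 ((0.5506227016448975, 0.0715867206454277), 0.03261490911245346) 0.10820882346030442
top rosewood_tool 0.12 15 [ 0.6245 -0.1021  0.1209] [ 0.613 -0.108  0.114] [ 0.631 -0.097  0.125]
top ros
[... 374 characters left out ...]
107  0.2  ]
top beech_tool 0.12 20 [ 0.6468 -0.2105  0.1205] [ 0.637 -0.217  0.115] [ 0.653 -0.209  0.126]
top beech_tool 0.14 22 [ 0.6398 -0.2116  0.1395] [ 0.629 -0.239  0.134] [ 0.645 -0.21   0.145]
top beech_tool 0.16 22 [ 0.6319 -0.2131  0.1601] [ 0.623 -0.219  0.154] [ 0.639 -0.211  0.166]
top beech_tool 0.18 24 [ 0.6246 -0.2144  0.18  ] [ 0.617 -0.222  0.174] [ 0.632 -0.213  0.186]
top beech_tool 0.195 35 [ 0.6205 -0.2177  0.1952] [ 0.613 -0.223  0.19 ] [ 0.626 -0.214  0.201]
rim 266 [0.55084796 0.07306286] 0.028173317203582366 [0.52150594 0.0439517  0.10108837] [0.57994168 0.10216405 0.10895567]
rim2 ((0.5513941049575806, 0.07338476181030273), 0.030684346333146095) 0.1089556719346626
```

View pics/c.png

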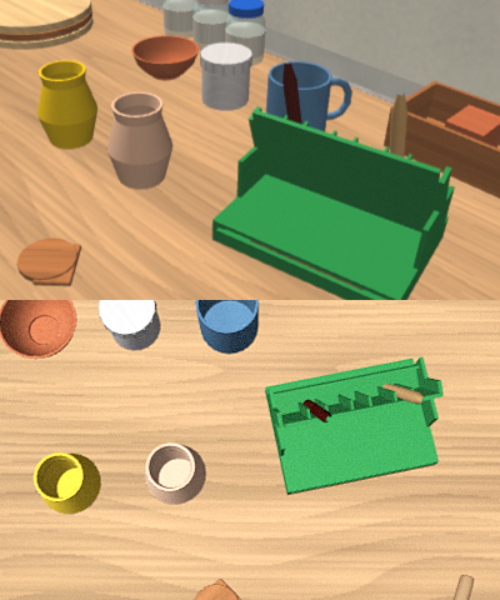

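The side crop shows the rosewood tool at about (290,90), dark red-brown in the organiser's left slot, and beech at (398,125). The pink vase is at (138,140) and its yellow look-alike at (67,105). Target vase: the pinkish one at world (0.551, 0.072), not the yellow one at (0.535, 0.21).

```bash
cat >> h.py <<'E'
yaw=.19
def pose(u,ydir):
    z=-np.array(u)/np.linalg.norm(u); y=np.array(ydir,float); y-=z*(y@z); y/=np.linalg.norm(y)
    return np.c_[np.cross(y,z),y,z]
U=np.array([-np.sin(.349)*np.cos(yaw),-np.sin(.349)*np.sin(yaw),np.cos(.349)])
FOOT=np.array([.646,-.103,.047])
Rg=pose(U,[-np.sin(yaw),np.cos(yaw),0])
Ru=pose([0,0,1],[-np.sin(yaw),np.cos(yaw),0])
def delta(P,Rt,o=None):
    o=o or get_obs(); R0=R.from_rotvec(o["eef_rot"]).as_matrix()
    d=R0.T@(np.array(P)-o["tool_pos"]); w=R.from_matrix(R0.T@Rt).as_rotvec()
    print("delta",d.round(4),w.round(4),"rot deg",np.degrees(np.linalg.norm(w)).round(1))
E
python3 -c "
from h import *
print(FOOT+.215*U); delta(FOOT+.215*U,Rg); delta(FOOT+.215*U,Rg@np.diag([-1,-1,1]))"
```

```text
[ 0.57380204 -0.1168851   0.24903876]
delta [-0.5816 -0.5817 -0.0265] [-0.0886 -0.3414 -0.5026] rot deg 35.2
delta [-0.5816 -0.5817 -0.0265] [-0.4581  0.1189  2.5989] rot deg 151.4
```

Call:
servo_tool --deltas '[{"x": -0.044,"y": -0.044,"z": -0.02},{"x": -0.088,"y": -0.088,"z": -0.03},{"x": -0.132,"y": -0.132,"z": -0.03},{"x": -0.176,"y": -0.176,"z": -0.03},{"x": -0.22,"y": -0.22,"z": -0.03,"rx": -0.02,"ry": -0.08,"rz": -0.12},{"x": -0.264,"y": -0.264,"z": -0.03,"rx": -0.04,"ry": -0.16,"rz": -0.24},{"x": -0.308,"y": -0.308,"z": -0.03,"rx": -0.06,"ry": -0.24,"rz": -0.36},{"x": -0.352,"y": -0.352,"z": -0.03,"rx": -0.0886,"ry": -0.3414,"rz": -0.5026},{"x": -0.396,"y": -0.396,"z": -0.03,"rx": -0.0886,"ry": -0.3414,"rz": -0.5026},{"x": -0.44,"y": -0.44,"z": -0.03,"rx": -0.0886,"ry": -0.3414,"rz": -0.5026},{"x": -0.484,"y": -0.484,"z": -0.03,"rx": -0.0886,"ry": -0.3414,"rz": -0.5026},{"x": -0.515,"y": -0.515,"z": -0.03,"rx": -0.0886,"ry": -0.3414,"rz": -0.5026}]' --gripper 1

```text
invalid input at $.deltas[0]: expected keys x, y, z, rx, ry, rz
```

```bash
python3 -c "
from h import *
o=get_obs();print(o['t'],o['tool_pos'],o['joints'].round(2)); delta(FOOT+.215*U,Rg)"
```

```text
0.9 [0.20313599 0.61742807 0.22257486] [-1.35  0.33  0.04  1.47 -0.01  1.34 -0.06]
delta [-0.5816 -0.5817 -0.0265] [-0.0886 -0.3414 -0.5026] rot deg 35.2
```

Call:
servo_tool --deltas '[{"x": -0.044,"y": -0.044,"z": -0.02,"rx": 0,"ry": 0,"rz": 0},{"x": -0.088,"y": -0.088,"z": -0.03,"rx": 0,"ry": 0,"rz": 0},{"x": -0.132,"y": -0.132,"z": -0.03,"rx": 0,"ry": 0,"rz": 0},{"x": -0.176,"y": -0.176,"z": -0.03,"rx": 0,"ry": 0,"rz": 0},{"x": -0.22,"y": -0.22,"z": -0.03,"rx": -0.02,"ry": -0.08,"rz": -0.12},{"x": -0.264,"y": -0.264,"z": -0.03,"rx": -0.04,"ry": -0.16,"rz": -0.24},{"x": -0.308,"y": -0.308,"z": -0.03,"rx": -0.06,"ry": -0.24,"rz": -0.36},{"x": -0.352,"y": -0.352,"z": -0.03,"rx": -0.0886,"ry": -0.3414,"rz": -0.5026},{"x": -0.396,"y": -0.396,"z": -0.03,"rx": -0.0886,"ry": -0.3414,"rz": -0.5026},{"x": -0.44,"y": -0.44,"z": -0.03,"rx": -0.0886,"ry": -0.3414,"rz": -0.5026},{"x": -0.484,"y": -0.484,"z": -0.03,"rx": -0.0886,"ry": -0.3414,"rz": -0.5026},{"x": -0.515,"y": -0.515,"z": -0.03,"rx": -0.0886,"ry": -0.3414,"rz": -0.5026}]' --gripper 1

```text
t: 2.4
tool_pos: [0.5321, -0.036, 0.253]
eef_rot: [-0.261, 2.78, 0.047]
ft_force: [1.1, 0.3, -0.0]
finger_gap: 0.0872
grasp_force: 0.0
```

```bash
python3 -c "
from h import *
o=get_obs();print(o['t'],o['tool_pos'],o['joints'].round(2)); delta(FOOT+.215*U,Rg)"
```

```text
2.4 [ 0.53207472 -0.03597756  0.25300257] [-0.78 -0.29  0.69  2.01  0.17  1.    1.61]
delta [-0.023  -0.0873  0.0126] [-0.0006  0.0012 -0.0027] rot deg 0.2
```

Call:
servo_tool --deltas '[{"x": -0.011,"y": -0.044,"z": 0.0,"rx": 0,"ry": 0,"rz": 0},{"x": -0.023,"y": -0.087,"z": 0.0,"rx": 0,"ry": 0,"rz": 0},{"x": -0.023,"y": -0.087,"z": 0.0,"rx": 0,"ry": 0,"rz": 0},{"x": -0.023,"y": -0.087,"z": 0.0,"rx": 0,"ry": 0,"rz": 0}]'

```text
t: 2.9
tool_pos: [0.5688, -0.1136, 0.2602]
eef_rot: [-0.265, 2.782, 0.047]
ft_force: [-0.6, 0.7, -0.2]
finger_gap: 0.0869
grasp_force: 0.0
```

```bash
python3 - <<'E'
from h import *
o=get_obs();print(o['t'],o['tool_pos'],o['joints'].round(2)); delta(FOOT+.203*U,Rg)
f=grab_frame("wrist");Rt=R.from_rotvec(o["eef_rot"]).as_matrix()
T=np.eye(4);T[:3,:3]=Rt;T[:3,3]=o["tool_pos"];f["T"]=T@f["tool_from_camera"]
im=f["frame"].copy()
for d in regions_of(f,"rosewood_tool"):
    m=d["region"];print(d["p"],d["centre"],m.sum(),f["frame"][m].mean(0).round())
    p,_,_=pts(f,m);s=(p-FOOT)@U;lat=(p-FOOT-np.outer(s,U))@Rg
    for a in np.arange(.08,.18,.012):
        q=lat[abs(s-a)<.006]
        if len(q)>5:print(round(a,3),len(q),"x",np.percentile(q[:,0],[2,50,98]).round(4),"y",np.percentile(q[:,1],[2,50,98]).round(4))
    print("smax",s.max())
    im[m]=im[m]//2+[0,0,120]
cv2.imwrite("pics/w1.png",im[:,:,::-1])
E
```

```text
2.9 [ 0.56882125 -0.11355081  0.26024626] [-0.82 -0.18  0.94  1.91  0.04  1.01  1.88]
delta [-0.0002 -0.0042  0.024 ] [ 0.0004 -0.0005  0.0001] rot deg 0.0
0.72 [244.0, 313.7] 576 [63. 36. 21.]
0.092 27 x [-0.0013  0.0029  0.0049] y [-0.0083  0.0011  0.0046]
0.104 50 x [-0.0015  0.0042  0.0052] y [-0.0082 -0.0014  0.0045]
0.116 55 x [-0.0015  0.0044  0.0053] y [-0.0085 -0.002   0.0045]
0.128 62 x [-0.0017  0.0042  0.0052] y [-0.0086 -0.0018  0.0044]
0.14 75 x [-0.0017  0.0045  0.0052] y [-0.0083 -0.0016  0.0043]
0.152 136 x [-0.003   0.0033  0.005 ] y [-0.0086 -0.0021  0.0035]
0.164 123 x [-0.0021  0.0017  0.0034] y [-0.0075 -0.0025  0.0021]
0.176 27 x [-0.0011  0.001   0.0017] y [-0.0057 -0.0024  0.0002]
smax 0.17387994745994065
```

View pics/w1.png

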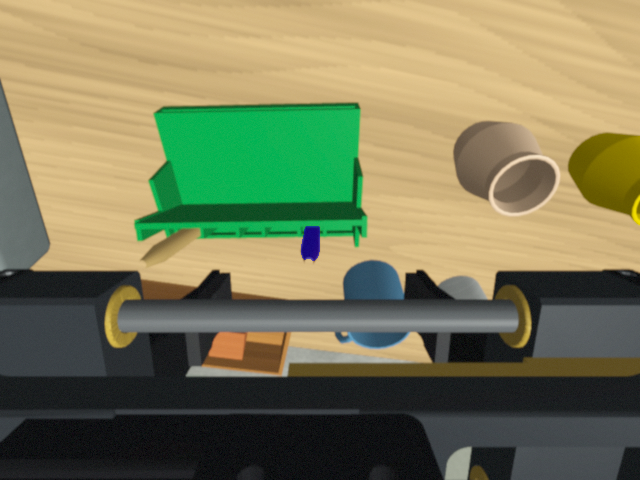

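The rosewood tool shows at (311,243) in the wrist view, in line with the gripper. The fitted axis is within about 2 mm of the prediction, so I descend along it.

Call:
servo_tool --deltas '[{"x": -0.002,"y": -0.006,"z": 0.0,"rx": 0,"ry": 0,"rz": 0},{"x": -0.002,"y": -0.006,"z": 0.03,"rx": 0,"ry": 0,"rz": 0},{"x": -0.002,"y": -0.006,"z": 0.06,"rx": 0,"ry": 0,"rz": 0},{"x": -0.002,"y": -0.006,"z": 0.09,"rx": 0,"ry": 0,"rz": 0},{"x": -0.002,"y": -0.006,"z": 0.112,"rx": 0,"ry": 0,"rz": 0},{"x": -0.002,"y": -0.006,"z": 0.112,"rx": 0,"ry": 0,"rz": 0},{"x": -0.002,"y": -0.006,"z": 0.112,"rx": 0,"ry": 0,"rz": 0}]' --gripper 1

```text
t: 3.88
tool_pos: [0.6098, -0.1128, 0.1567]
eef_rot: [-0.265, 2.781, 0.046]
ft_force: [-0.3, -0.7, 0.6]
finger_gap: 0.087
grasp_force: 0.0
```

```bash
python3 - <<'E'
from h import *
delta(FOOT+.115*U+Rg@[-.002,-.002,0],Rg)
E
```

```text
delta [0.0004 0.0008 0.0009] [-0.0005  0.0006 -0.0002] rot deg 0.0
```

Call:
servo_tool --deltas '[{"x": 0,"y": 0,"z": 0,"rx": 0,"ry": 0,"rz": 0},{"x": 0,"y": 0,"z": 0,"rx": 0,"ry": 0,"rz": 0},{"x": 0,"y": 0,"z": 0,"rx": 0,"ry": 0,"rz": 0},{"x": 0,"y": 0,"z": 0,"rx": 0,"ry": 0,"rz": 0},{"x": 0,"y": 0,"z": 0,"rx": 0,"ry": 0,"rz": 0},{"x": 0,"y": 0,"z": 0,"rx": 0,"ry": 0,"rz": 0},{"x": 0,"y": 0,"z": 0,"rx": 0,"ry": 0,"rz": 0},{"x": 0,"y": 0,"z": 0,"rx": 0,"ry": 0,"rz": 0},{"x": 0,"y": 0,"z": 0,"rx": 0,"ry": 0,"rz": 0},{"x": 0,"y": 0,"z": 0,"rx": 0,"ry": 0,"rz": 0}]' --gripper -1

```text
t: 5.12
tool_pos: [0.6096, -0.1124, 0.1559]
eef_rot: [-0.265, 2.781, 0.047]
ft_force: [1.4, -0.6, -0.1]
finger_gap: 0.0127
grasp_force: 30.0
```

Gripped (gap about 13 mm, 30 N). Next, draw it out along the stick.

Call:
servo_tool --deltas '[{"x": 0,"y": 0,"z": -0.01,"rx": 0,"ry": 0,"rz": 0},{"x": 0,"y": 0,"z": -0.03,"rx": 0,"ry": 0,"rz": 0},{"x": 0,"y": 0,"z": -0.05,"rx": 0,"ry": 0,"rz": 0},{"x": 0,"y": 0,"z": -0.07,"rx": 0,"ry": 0,"rz": 0},{"x": 0,"y": 0,"z": -0.09,"rx": 0,"ry": 0,"rz": 0},{"x": 0,"y": 0,"z": -0.11,"rx": 0,"ry": 0,"rz": 0},{"x": 0,"y": 0,"z": -0.13,"rx": 0,"ry": 0,"rz": 0},{"x": 0,"y": 0,"z": -0.14,"rx": 0,"ry": 0,"rz": 0},{"x": 0,"y": 0,"z": -0.14,"rx": 0,"ry": 0,"rz": 0}]' --gripper -1

```text
t: 6.25
tool_pos: [0.5628, -0.1216, 0.2877]
eef_rot: [-0.265, 2.78, 0.047]
ft_force: [0.2, 0.0, -0.3]
finger_gap: 0.013
grasp_force: 30.0
```

```bash
python3 - <<'E'
from h import *
o=get_obs();print(o['t'],o['tool_pos'],o['joints'].round(2),o['finger_gap'])
f=grab_frame("side");Rt=R.from_rotvec(o["eef_rot"]).as_matrix()
for d in regions_of(f,"rosewood_tool"):
    p,_,_=pts(f,d["region"]);q=(p-o["tool_pos"])@Rt
    print(d["p"],d["centre"],q.min(0),q.max(0))
    for a in np.arange(.005,.13,.02):
        s=q[abs(q[:,2]-a)<.006]
        if len(s)>5:print(a,np.median(s,0).round(4),s.min(0).round(4),s.max(0).round(4))
cv2.imwrite("pics/s2.png",f["frame"][:,:,::-1])
# vertical pose above vase, yaw of closing direction kept / alternatives
for P in([.551,.072,.29],):
    delta(P,Ru)
E
```

```text
6.25 [ 0.562762   -0.12157187  0.28770548] [-0.87 -0.24  0.96  1.87  0.11  1.07  1.83] 0.013036717994564954
0.96 [146.1, 398.4] [-1.49383209 -0.00743758 -0.0495765 ] [0.00893995 1.04924042 1.60873734]
0.005 [ 0.0066 -0.0016  0.0061] [ 0.0002 -0.0068 -0.001 ] [0.0084 0.0042 0.0108]
0.025 [ 0.0058 -0.0035  0.0252] [-0.0028 -0.0071  0.0191] [0.0085 0.0064 0.031 ]
0.045 [ 0.0058 -0.003   0.0446] [-0.0005 -0.0074  0.039 ] [0.0082 0.0064 0.051 ]
0.065 [ 0.0055 -0.0029  0.0653] [ 0.0003 -0.0068  0.059 ] [0.0084 0.0075 0.0708]
0.085 [ 0.0053 -0.0031  0.0849] [-0.0033 -0.0066  0.079 ] [0.0079 0.0065 0.091 ]
0.10500000000000001 [ 0.0053 -0.0033  0.1047] [-0.0027 -0.0064  0.0991] [0.008  0.0062 0.111 ]
delta [-0.0249  0.192   0.0055] [1.000e-04 3.481e-01 1.000e-04] rot deg 19.9
```

View pics/s2.png

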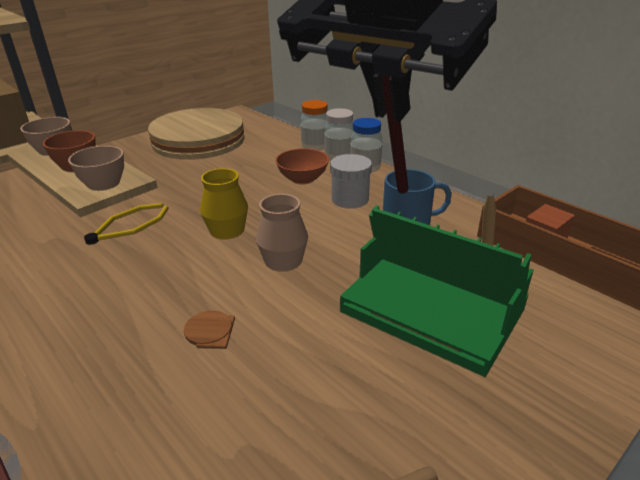

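The stick is in line with the grip, foot at (404,190) clear of the organiser, and beech is still in its slot. Carry it upright to above the pink vase (282,232).

Call:
servo_tool --deltas '[{"x": -0.004,"y": 0.02,"z": 0.0,"rx": 0,"ry": 0.06,"rz": 0},{"x": -0.008,"y": 0.05,"z": 0.0,"rx": 0,"ry": 0.14,"rz": 0},{"x": -0.012,"y": 0.085,"z": 0.002,"rx": 0,"ry": 0.22,"rz": 0},{"x": -0.016,"y": 0.12,"z": 0.003,"rx": 0,"ry": 0.3,"rz": 0},{"x": -0.02,"y": 0.155,"z": 0.004,"rx": 0,"ry": 0.348,"rz": 0},{"x": -0.025,"y": 0.18,"z": 0.005,"rx": 0,"ry": 0.348,"rz": 0},{"x": -0.025,"y": 0.192,"z": 0.005,"rx": 0,"ry": 0.348,"rz": 0},{"x": -0.025,"y": 0.192,"z": 0.005,"rx": 0,"ry": 0.348,"rz": 0},{"x": -0.025,"y": 0.192,"z": 0.005,"rx": 0,"ry": 0.348,"rz": 0},{"x": -0.025,"y": 0.192,"z": 0.005,"rx": 0,"ry": 0.348,"rz": 0}]' --gripper -1

```text
t: 7.6
tool_pos: [0.5511, 0.0707, 0.2914]
eef_rot: [-0.295, 3.126, 0.001]
ft_force: [0.7, 0.4, -1.3]
finger_gap: 0.0129
grasp_force: 30.0
```

```bash
cat > chk.py <<'E'
from h import *
o=get_obs();print(o['t'],o['tool_pos'],o['joints'].round(2),o['finger_gap'],o['ft_force'].round(1));Rt=R.from_rotvec(o["eef_rot"]).as_matrix()
for n in("side","top"):
    f=grab_frame(n)
    for d in regions_of(f,"rosewood_tool")[:1]:
        p,_,_=pts(f,d["region"]);p=p[np.linalg.norm(p-o["tool_pos"],axis=1)<.2];q=(p-o["tool_pos"])@Rt
        print(n,d["p"],"zmin",np.percentile(p[:,2],1),"tool z max",np.percentile(q[:,2],99))
        for a in np.arange(.14,.3,.025):
            s=p[abs(p[:,2]-a)<.006]
            if len(s)>5:print(round(a,3),np.median(s,0).round(4),s.min(0).round(4),s.max(0).round(4))
    p,r,c=pts(f,np.ones((480,640),bool))
    q=p[(p[:,2]>.1)&(p[:,2]<.112)&(np.hypot(p[:,0]-.551,p[:,1]-.072)<.045)]
    print("rim",cv2.minEnclosingCircle(q[:,:2].astype(np.float32)),len(q))
delta([.551,.072,.122],Ru)
E
python3 chk.py
```

```text
7.6 [0.55113247 0.07066171 0.29144145] [-1.03  0.13  0.92  1.63 -0.11  1.43  1.66] 0.01294510641653943 [ 0.7  0.4 -1.3]
side 0.7 zmin 0.1794263635724063 tool z max 0.11200720004282114
0.19 [0.547  0.0663 0.1895] [0.5431 0.0625 0.184 ] [0.5552 0.0731 0.1956]
0.215 [0.5465 0.066  0.2148] [0.5424 0.0628 0.2092] [0.5544 0.0742 0.2208]
0.24 [0.5467 0.0656 0.24  ] [0.5426 0.0627 0.2341] [0.5551 0.074  0.2457]
0.265 [0.5458 0.0656 0.2654] [0.542  0.0625 0.259 ] [0.5552 0.0745 0.2708]
0.29 [0.5448 0.0673 0.2874] [0.5423 0.0622 0.284 ] [0.5551 0.0733 0.2954]
rim ((0.5509556531906128, 0.07292065024375916), 0.03180694952607155) 408
rim ((0.5476539134979248, 0.06966591626405716), 0.029872344806790352) 142
delta [0.0002 0.0005 0.1694] [ 0.0002  0.0012 -0.0006] rot deg 0.1
```

Vertical and centred over the rim to within 2 mm. Lower it, slowly near the floor.

Call:
servo_tool --deltas '[{"x": 0,"y": 0.001,"z": 0.03,"rx": 0,"ry": 0,"rz": 0},{"x": 0,"y": 0.001,"z": 0.055,"rx": 0,"ry": 0,"rz": 0},{"x": 0,"y": 0.001,"z": 0.08,"rx": 0,"ry": 0,"rz": 0},{"x": 0,"y": 0.001,"z": 0.105,"rx": 0,"ry": 0,"rz": 0},{"x": 0,"y": 0.001,"z": 0.13,"rx": 0,"ry": 0,"rz": 0},{"x": 0,"y": 0.001,"z": 0.15,"rx": 0,"ry": 0,"rz": 0},{"x": 0,"y": 0.001,"z": 0.16,"rx": 0,"ry": 0,"rz": 0},{"x": 0,"y": 0.001,"z": 0.166,"rx": 0,"ry": 0,"rz": 0},{"x": 0,"y": 0.001,"z": 0.168,"rx": 0,"ry": 0,"rz": 0},{"x": 0,"y": 0.001,"z": 0.168,"rx": 0,"ry": 0,"rz": 0},{"x": 0,"y": 0.001,"z": 0.168,"rx": 0,"ry": 0,"rz": 0}]' --gripper -1

```text
t: 9.18
tool_pos: [0.5514, 0.073, 0.1237]
eef_rot: [-0.298, 3.126, 0.001]
ft_force: [0.9, -0.4, -0.1]
finger_gap: 0.0128
grasp_force: 30.0
```

Call:
servo_tool --deltas '[{"x": 0,"y": 0,"z": 0.001,"rx": 0,"ry": 0,"rz": 0},{"x": 0,"y": 0,"z": 0.002,"rx": 0,"ry": 0,"rz": 0},{"x": 0,"y": 0,"z": 0.002,"rx": 0,"ry": 0,"rz": 0}]'

```text
t: 9.55
tool_pos: [0.5518, 0.073, 0.1221]
eef_rot: [-0.298, 3.125, 0.001]
ft_force: [-0.3, 0.3, 5.7]
finger_gap: 0.0132
grasp_force: 30.0
```

Contact with the floor (5.7 N). Release.

Call:
servo_tool --deltas '[{"x": 0,"y": 0,"z": 0,"rx": 0,"ry": 0,"rz": 0},{"x": 0,"y": 0,"z": 0,"rx": 0,"ry": 0,"rz": 0},{"x": 0,"y": 0,"z": 0,"rx": 0,"ry": 0,"rz": 0},{"x": 0,"y": 0,"z": 0,"rx": 0,"ry": 0,"rz": 0},{"x": 0,"y": 0,"z": 0,"rx": 0,"ry": 0,"rz": 0},{"x": 0,"y": 0,"z": 0,"rx": 0,"ry": 0,"rz": 0},{"x": 0,"y": 0,"z": 0,"rx": 0,"ry": 0,"rz": 0},{"x": 0,"y": 0,"z": 0,"rx": 0,"ry": 0,"rz": 0}]' --gripper 1

```text
t: 10.55
tool_pos: [0.5511, 0.0729, 0.1213]
eef_rot: [-0.298, 3.126, 0.0]
ft_force: [-0.4, 0.2, 0.3]
finger_gap: 0.0831
grasp_force: 0.0
```

```bash
python3 - <<'E'
from h import *
f=grab_frame("side")
for t in("rosewood_tool","vase"):
    for d in regions_of(f,t)[:2]:
        p,_,_=pts(f,d["region"]);print(t,d["p"],np.round(d["centre"]),np.median(p,0).round(3),np.percentile(p,1,axis=0).round(3),np.percentile(p,99,axis=0).round(3))
cv2.imwrite("pics/s3.png",cv2.resize(f["frame"][20:320,170:570,::-1],(800,600)))
E
```

```text
rosewood_tool 0.9 [181. 276.] [0.548 0.069 0.137] [0.543 0.065 0.001] [0.746 0.348 0.179]
vase 0.97 [205. 222.] [0.525 0.188 0.067] [0.498 0.172 0.004] [0.564 0.239 0.107]
vase 0.95 [236. 282.] [0.535 0.051 0.065] [0.512 0.033 0.001] [0.609 0.169 0.107]
```

View pics/s3.png

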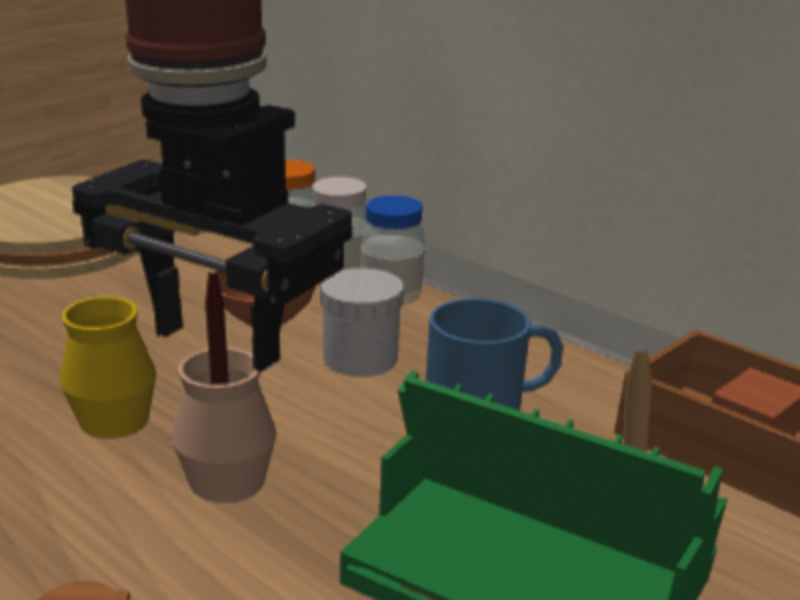

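The rosewood tool stands free in the pink vase at (217,330), between the open fingers, and the vase is upright at (225,430). Withdraw straight up.

Call:
servo_tool --deltas '[{"x": 0,"y": 0,"z": -0.01,"rx": 0,"ry": 0,"rz": 0},{"x": 0,"y": 0,"z": -0.03,"rx": 0,"ry": 0,"rz": 0},{"x": 0,"y": 0,"z": -0.05,"rx": 0,"ry": 0,"rz": 0},{"x": 0,"y": 0,"z": -0.07,"rx": 0,"ry": 0,"rz": 0},{"x": 0,"y": 0,"z": -0.09,"rx": 0,"ry": 0,"rz": 0},{"x": 0,"y": 0,"z": -0.12,"rx": 0,"ry": 0,"rz": 0},{"x": 0,"y": 0,"z": -0.14,"rx": 0,"ry": 0,"rz": 0},{"x": 0,"y": 0,"z": -0.14,"rx": 0,"ry": 0,"rz": 0},{"x": 0,"y": 0,"z": -0.14,"rx": 0,"ry": 0,"rz": 0}]'

```text
t: 11.82
tool_pos: [0.5506, 0.0729, 0.2608]
eef_rot: [-0.298, 3.127, 0.0]
ft_force: [-0.2, 0.8, -0.0]
finger_gap: 0.087
grasp_force: 0.0
```

```bash
python3 - <<'E'
from h import *
print(get_obs()["tool_pos"])
f=grab_frame("side")
for t in("rosewood_tool","vase","beech_tool"):
    for d in regions_of(f,t)[:2]:
        p,_,_=pts(f,d["region"]);print(t,d["p"],np.round(d["centre"]),np.median(p,0).round(3),np.percentile(p,2,axis=0).round(3),np.percentile(p,98,axis=0).round(3))
p,r,c=pts(f,np.ones((480,640),bool))
q=p[(p[:,2]>.1)&(p[:,2]<.112)&(np.hypot(p[:,0]-.551,p[:,1]-.072)<.045)]
print("rim",cv2.minEnclosingCircle(q[:,:2].astype(np.float32)))
cv2.imwrite("pics/s4.png",cv2.resize(f["frame"][20:320,170:570,::-1],(800,600)))
E
```

```text
[0.5506417  0.07286538 0.26078607]
rosewood_tool 0.8 [184. 276.] [0.548 0.069 0.132] [0.543 0.066 0.001] [0.737 0.327 0.178]
vase 0.81 [206. 223.] [0.525 0.188 0.067] [0.499 0.173 0.006] [0.563 0.238 0.106]
vase 0.67 [235. 281.] [0.534 0.05  0.066] [0.512 0.034 0.006] [0.577 0.099 0.106]
beech_tool 0.78 [220. 491.] [ 0.621 -0.224  0.175] [ 0.609 -0.228  0.137] [ 0.638 -0.214  0.21 ]
beech_tool 0.62 [189. 276.] [0.548 0.069 0.132] [0.543 0.066 0.081] [0.573 0.099 0.178]
rim ((0.5495220422744751, 0.07387678325176239), 0.03285432234406471)
```

View pics/s4.png

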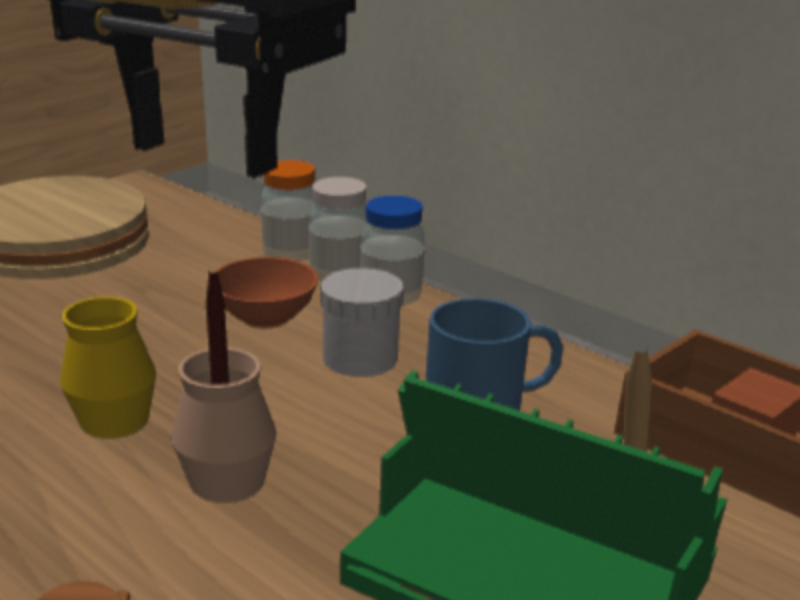

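The tool stands upright in the vase at (217,330), with its tip at about 0.18 m (6 + 175 mm). The vase hasn't moved, beech is still in its slot at (638,400), and the gripper is clear.

```bash
python3 -c "
from station import *
print(finish_job())"
```

```text
the job is handed in; nothing more can be done
None
```

The job is handed in: the rosewood tool stands foot down on the bottom of the pink bisque vase with its tapered end up, the vase is upright where it was, and the beech tool is still in its slot; it took about 12 s of the 54 s allowed.

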